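Hold the labeller's sprung guard open

ROBOT

A 6-joint arm with a two-finger parallel gripper is mounted at the origin on the work surface. World frame = base frame: x ahead of the robot, y to its left, z up, the work surface at z = 0. Lengths are in m, angles in rad, forces in N, time in s.
With the tool pointing down it reaches from about 0.35 to 0.8 m from the base axis. Payload 7.3 kg.
Tool frame: the origin (TCP) lies at the very end of the fingers, on their centre line; the grasp point (between the pads) lies 19 mm behind it; z points along the fingers, y is the line along which they close (so a half turn about z gives the same grasp; the last joint's range is limited). The gripper opens to 85 mm and grips with 20 to 120 N. Pads are 22 mm wide; open, the fingers measure 114 mm over their backs; the gripper's body (76 mm by 85 mm) begins 54 mm behind the grasp point. The pads swing forward as they close: fully open they stand 13 mm farther back than shut.
Start: joints at [-1.463, 0.342, 1.524, -0, 1.275, -0.146], TCP at [0.132, -0.508, 0.199] pointing down, gripper open.
Joint ranges: [-2.53, 2.53], [-0.77, 2.02], [0.04, 2.7], [-1, 4.14], [0.28, 2.66], [-3.11, 3.11]. Speed limits (rad/s): [2.57, 2.57, 3.14, 3.14, 3.14, 3.14].

INTERFACE

Orientations are given as a unit quaternion [x, y, z, w].
In Python, from bench import get_state, grab_frame, calibration, sign_off gives the robot as it stands.
- The arm moves only by the tool servo_tool, never from a script. Its argument "steps" is a list of rows, each a list of 2 entries, a list of its own where there are three numbers: the shift along the world's x, y, z as a fraction of full scale, then the turn, a rotation vector about the world's x, y, z as a fraction of full scale. A call has 1 to 12 rows; each row shifts and turns the commanded pose from where the row before left it; what a row does not reach is not made up. Full scale, the value 1, is 25 mm for a shift and 4 degrees for a turn. A row lasts 1/12 s, in which the tool goes at most 41.7 mm and 7.16 degrees, less where a joint would pass 70% of its speed; a pose out of reach is approached as far as the arm can. A call with a number of a shift or a turn outside -1 to 1 is refused whole. A call with a gripper value outside its range is refused whole. "gripper" is the opening, from 0 (shut) to 1 (fully open), set as the call begins (left out, the last holds). The fingers move at their own pace and stop on an object; the grip force is fixed at half the most. Time passes only in rows, so rows that do not move let the fingers close. It gives the time, the measured TCP pose, the force, the opening and the grip force at its end, in the units of the state.
- get_state(): the state, without advancing time (a new reading comes with each control period).
- grab_frame(name): name is "scene" or "top"; returns the picture (420x560x3 uint8, red, green, blue); there is no depth.
- calibration(name): a dict with "fx", "fy", "cx", "cy" (pixels), "D" ([k1, k2, p1, p2, k3] as OpenCV has them; the pictures are not rectified), "extrinsics" (4x4, takes a point from world to camera coordinates). Camera axes: x right, y down, z forward; pixel columns grow to the right and rows downward; lengths in m; the calibration is good to about 2 mm. A picture is of the moment at which its call begins. calibration takes no time and is no camera call.
- sign_off(): hands the job in; it is judged then, once.
The state is a dict: "time": time; "joint_pos": joint angles; "joint_vel": joint speeds; "effort": joint torques, N m; "ee_pos": TCP position; "tool_rot": TCP orientation; "ft_force": force on the tool from outside, world axes, zero at the start; "moment": the same for the moment, N m; "grip_width": finger opening in m; "grasp_force": force on a finger pad.
Only numpy, scipy, OpenCV 4.12 (cv2) and the standard library are available. Lean on these libraries where they do the work, as an engineer would, in place of code of your own. Each camera call takes 0.05 s, during which the arm holds its last target. There are 200 camera calls.

TASK

The labelling unit needs a look inside: first lift the spare label roll up off the peg on its guard, with the guard still shut, and leave it lying flat in the white tray. Then lift the yellow guard and hold it open with the gripper, still, at 50 degrees from shut, so that a colleague can reach in. It springs shut if let go, so finish while still holding it there, and don't disturb the honey jars in the blue crate.

Things in the scene. Friction and masses are not known exactly. Their poses are not given: they have to be found in the camera images.
- unit: Labelling unit, fixed: grey open-topped box, 210 (x) x 240 (y) x 100 mm high; position and yaw vary. Origin at the centre of its underside, on the table; its front faces its own -x, towards the robot at yaw 0, z up.
- guard: Guard: flat yellow-framed lid with clear panes, 210 (x) x 240 (y) x 8 mm, 0.3 to 0.6 kg, on top of the unit, hinged along the unit's upper rear edge. Origin mid hinge line, 105 mm behind (+x) the unit's origin, 100 mm above the table; axes as the unit's when shut; panel from x = 0 to -210, z = 0 to 8 mm. Carries handle and peg.
- guard_angle (a joint): Opening angle of the guard in rad: 0 shut, growing as the front edge rises and swings back about the hinge line (the guard's own y axis); end stop at 1.9. 50 degrees is 0.873. A spring and its own weight press it shut with about 0.75 to 1.1 N m (3 to 5 N at the handle); let go, it falls shut.
- handle (a point): Middle of the guard's handle: black round bar 10 mm thick, 120 mm long along the guard's y, 50 mm in front of its front edge, joined to it by a 10 mm bar at each end. Point on the bar's axis, at (-260, 0, 6) mm in the guard's frame, 106 mm above the table when shut. Free above, in front and below; 45 mm clear behind it, so a finger fits in only if the gripper is partly shut first.
- peg_tip (a point): Top centre of the steel peg, 14 mm in diameter, standing 58 mm up from the guard's upper face, at (-95, 0, 66) mm in the guard's frame, 166 mm above the table when shut.
- roll: Spare roll of labels: white paper ring on a brown core, 52 mm outer diameter, 25 mm hole, 40 mm tall, about 0.06 to 0.13 kg, rigid. Threaded over the peg at the start, resting on the guard. Origin at the centre of its lower face, z along its axis (up).
- tray: White shallow tray, fixed, 170 (x) x 150 (y) x 22 mm high, walls and floor 5 mm thick, to the robot's left or right (the blue crate is on the other side). Origin at the centre of its underside, on the table, z up.
- cjar0: Honey jar in the blue crate, 50 mm in diameter, 95 mm tall, amber glass with a brass-coloured lid; origin at the centre of its underside. The crate (fixed, 170 x 150 x 55 mm) stands on the other side of the unit from the tray.
- cjar1: Second jar in the crate, the same.
- cjar2: Third jar in the crate, the same.
Things that resemble listed ones, but are neither listed nor needed, are in the scene too. Of the things like the tray, leave any that is black; of the rest the larger one is meant.

How it is judged:
By the outcome, as a careful person would: the job done as asked, in the order asked, and still so for the second after the job is handed in, while the arm keeps its last pose, push and grip.
It also fails if it takes over 62 s, if anything falls off the work surface, if the arm or the gripper's body presses on something with over 40 N, if the wrist force passes 120 N, or if a joint passes its speed limit or range.

## Working session

There is one attempt and no reset: what is moved stays moved. The work goes in short steps, Python scripts to look and compute and a tool call to move; the robot and the scene stay as the last step left them, time stands still between calls to the robot, and variables do not carry over. Pictures are saved under pics/ and viewed, at most 10 in all, crops included, and the job is handed in when it is done.

Besides the shell and the picture viewer there is one more tool, called after "Emit:" by a JSON object that holds its "name" and its "arguments". servo_tool: Moves the arm, as the interface text tells. Shift numbers are shares of 25 mm and turn numbers shares of 4 degrees, none past 1 either way. Its arguments: {"type":"object","properties":{"steps":{"type":"array","items":{"type":"array"}},"gripper":{"type":"number"}},"required":["steps"]}

```bash
mkdir -p pics; python3 - <<'E'
from bench import *
import cv2,numpy as np
for n in("scene","top"):
    f=grab_frame(n);cv2.imwrite(f"pics/{n}0.png",f[...,::-1]);c=calibration(n)
    print(n,{k:np.round(v,4).tolist() for k,v in c.items()})
s=get_state();print(s)
E
```

```text
scene {'fx': 508.8037, 'fy': 508.8037, 'cx': 277.8128, 'cy': 203.617, 'D': [-0.1268, 0.0, 0.0, 0.0, 0.0], 'extrinsics': [[0.7629, 0.6464, 0.0124, -0.3941], [0.4331, -0.4967, -0.7522, -0.1433], [-0.4801, 0.5792, -0.6588, 1.5284], [0.0, 0.0, 0.0, 1.0]]}
top {'fx': 457.0974, 'fy': 457.0974, 'cx': 281.8197, 'cy': 205.1347, 'D': [-0.058, 0.0, 0.0, 0.0, 0.0], 'extrinsics': [[-0.0157, -0.9998, -0.0137, 0.025], [-0.9845, 0.0179, -0.1745, 0.5216], [0.1747, 0.0107, -0.9846, 1.4783], [0.0, 0.0, 0.0, 1.0]]}
{'time': 0.1, 'joint_pos': array([-1.46298268e+00,  3.42687067e-01,  1.52491952e+00,  1.42276751e-05,
        1.27535653e+00, -1.46013676e-01]), 'joint_vel': array([ 0.00248307, -0.00220516, -0.00280288,  0.00110565, -0.00147728,
        0.0005437 ]), 'effort': array([ 1.75374549e-03, -4.34449553e+01, -2.46489894e+01, -1.75225650e-04,
        4.75002758e-03,  2.39699801e-06]), 'ee_pos': array([ 0.13181023, -0.5077854 ,  0.1981785 ]), 'tool_rot': array([ 9.91957295e-01,  1.26571145e-01,  1.98901421e-05, -6.84978826e-04]), 'ft_force': array([0.39711915, 1.23179386, 0.55740406]), 'moment': array([0.00749971, 0.02220058, 0.04028456]), 'grasp_force': 0.0, 'grip_width': 0.0848133151108402}
```

View pics/scene0.png

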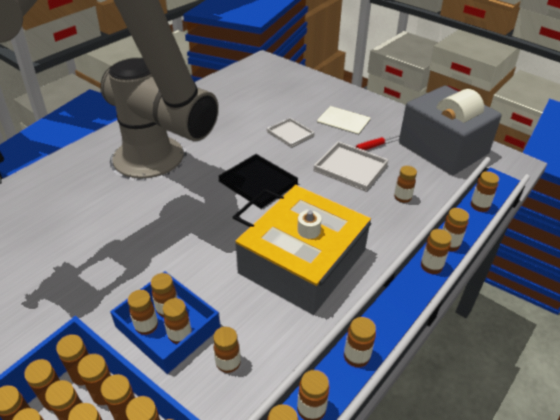

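View pics/top0.png

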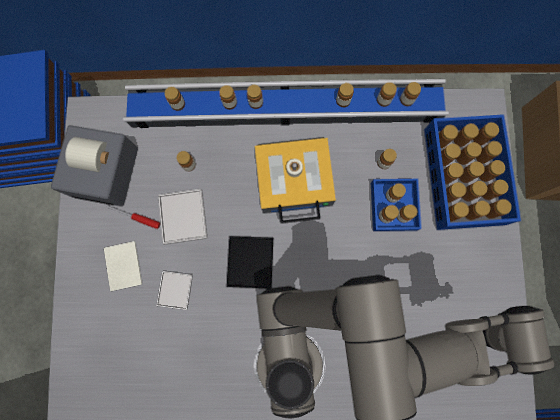

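The top view shows the guard (yellow) around (295,173), with the roll and peg at (294,168) and the handle bar at about (299,218). The larger white tray is at (183,216), the black one at (250,260) and the crate at (396,205). Next I'll measure them.

```bash
cat > h.py <<'E'
from bench import *
import cv2,numpy as np
def ray(n,px):
    c=calibration(n);K=np.array([[c['fx'],0,c['cx']],[0,c['fy'],c['cy']],[0,0,1]])
    E=np.array(c['extrinsics']);p=cv2.undistortPoints(np.float64(px).reshape(-1,1,2),K,np.array(c['D'])).reshape(-1,2)
    return -E[:3,:3].T@E[:3,3], np.c_[p,np.ones(len(p))]@E[:3,:3]
def onz(n,px,z):
    o,d=ray(n,px);return o+d*((z-o[2])/d[:,2])[:,None]
def proj(n,P):
    c=calibration(n);K=np.array([[c['fx'],0,c['cx']],[0,c['fy'],c['cy']],[0,0,1]]);E=np.array(c['extrinsics'])
    return cv2.projectPoints(np.float64(P).reshape(-1,1,3),cv2.Rodrigues(E[:3,:3])[0],E[:3,3],K,np.array(c['D']))[0].reshape(-1,2)
def big(m,roi=None):
    m=m.astype(np.uint8)
    if roi: z=np.zeros_like(m);x0,y0,x1,y1=roi;z[y0:y1,x0:x1]=m[y0:y1,x0:x1];m=z
    return max(cv2.findContours(m,cv2.RETR_EXTERNAL,cv2.CHAIN_APPROX_NONE)[0],key=cv2.contourArea)
def rect(n,c,z):
    w=onz(n,c.reshape(-1,2),z)[:,:2].astype(np.float32)
    return cv2.minAreaRect(w*1000)
E
python3 - <<'E'
from h import *
f=grab_frame("top");h=cv2.cvtColor(f,cv2.COLOR_RGB2HSV)
Y=(h[...,0]>18)&(h[...,0]<32)&(h[...,1]>150)&(h[...,2]>110)
c=big(Y,(240,130,345,225));r=rect("top",c,.108);print("guard",r,cv2.boxPoints(r))
W=(h[...,1]<40)&(h[...,2]>190)
g=f[200:230,150:215].astype(int); print(f[216,183],f[216,150],f[240,210])
for t in(185,200,): 
  c=big((h[...,1]<45)&(h[...,2]>t),(150,180,215,250));r=rect("top",c,.02);print("tray",t,r)
D=(h[...,2]<60)
c=big(D,(270,203,328,226));print("handle px",cv2.boundingRect(c));
cr=f[145:230,250:345];cv2.imwrite("pics/c0.png",cv2.resize(cr,None,fx=8,fy=7,interpolation=cv2.INTER_CUBIC)[:595,:,::-1])
s=grab_frame("scene")[170:310,220:390];cv2.imwrite("pics/c1.png",cv2.resize(s,None,fx=4,fy=4,interpolation=cv2.INTER_CUBIC)[...,::-1])
E
```

```text
guard ((617.809814453125, -26.245864868164062), (211.36038208007812, 238.27963256835938), 5.398894309997559) [[ 501.38867   82.42207]
 [ 523.8082  -154.8005 ]
 [ 734.23096 -134.9138 ]
 [ 711.8114   102.30878]]
[193 189 189] [145 144 147] [139 139 144]
tray 185 ((494.20904541015625, 353.62750244140625), (154.22799682617188, 136.78005981445312), 7.323728084564209)
tray 200 ((407.6285705566406, 418.9457702636719), (0.0, 0.0), 0.0)
handle px (277, 203, 47, 20)
```

View pics/c0.png

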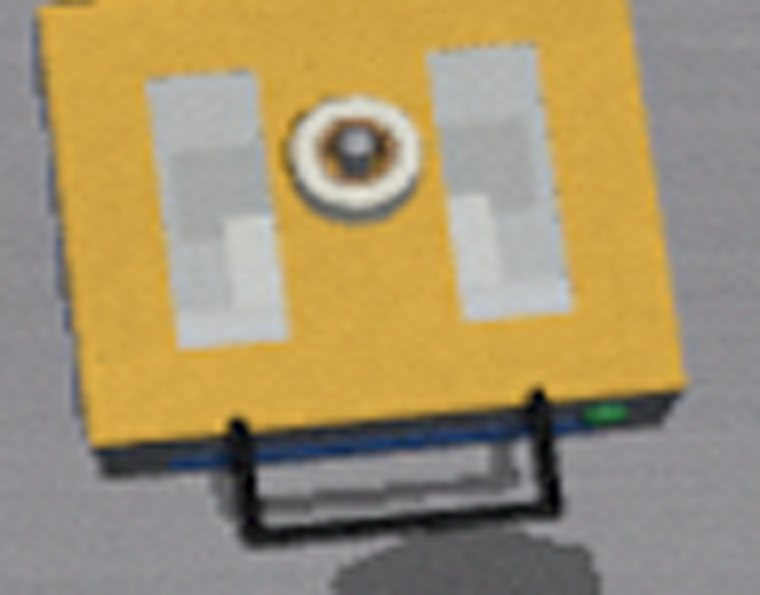

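```bash
python3 - <<'E'
from h import *
print("roll top@.148",onz("top",[294.4,166.7],.148),"peg@.166",onz("top",[294.75,165],.166),"handle@.106",onz("top",[300,219.6],.106))
P=[[.628,-.0253,.166],[.628,-.0253,.148],[.4635,-.0408,.106],[.494,.354,.02]]
print(proj("scene",P),proj("top",P))
f=grab_frame("scene");h=cv2.cvtColor(f,cv2.COLOR_RGB2HSV)
Y=(h[...,0]>18)&(h[...,0]<32)&(h[...,1]>150)&(h[...,2]>110)
r=rect("scene",big(Y,(230,180,380,290)),.108);print(r)
r=rect("scene",big((h[...,1]<45)&(h[...,2]>165),(305,130,400,195)),.02);print("tray",r)
E
```

```text
roll top@.148 [[ 0.62628673 -0.026614    0.148     ]] peg@.166 [[ 0.62696251 -0.02747841  0.166     ]] handle@.106 [[ 0.46350387 -0.04164459  0.106     ]]
[[310.38466179 211.16548604]
 [309.93494602 217.26078624]
 [250.28762586 202.76191688]
 [350.22567435 162.51051273]] [[294.04429285 164.69070799]
 [293.97240512 166.18171743]
 [299.734637   219.60589241]
 [182.63215958 216.34596226]]
((617.9872436523438, -29.573486328125), (211.77932739257812, 245.22357177734375), 5.462747097015381)
tray ((496.09912109375, 379.5140380859375), (299.51824951171875, 334.5216979980469), 37.94152069091797)
```

Emit:
{"name": "servo_tool", "arguments": {"steps": [[[0,0,1],[0,0,1]],[[0,0,1],[0,0,1]],[[0,0,1],[0,0,1]],[[0.5,0.5,1],[0,0,1]],[[1,1,0],[0,0,1]],[[1,1,0],[0,0,1]],[[1,1,0],[0,0,1]],[[1,1,0],[0,0,1]],[[1,1,0],[0,0,1]],[[1,1,0],[0,0,1]],[[1,1,0],[0,0,1]],[[1,1,0],[0,0,1]]], "gripper": 1}}

```text
time: 1.25
ee_pos: [0.3452, -0.2942, 0.2989]
tool_rot: [0.854, 0.52, 0.0, 0.0]
ft_force: [0.1, -0.3, -0.1]
grip_width: 0.0853
grasp_force: 0.0
```

Emit:
{"name": "servo_tool", "arguments": {"steps": [[[1,1,0],[0,0,1]],[[1,1,0],[0,0,1]],[[1,1,0],[0,0,1]],[[1,1,0],[0,0,1]],[[1,1,0],[0,0,1]],[[1,1,0],[0,0,1]],[[1,1,0],[0,0,1]],[[1,1,0],[0,0,1]],[[1,1,-0.5],[0,0,0.17]],[[1,1,-0.5],[0,0,0]],[[0.8,0.4,-0.5],[0,0,0]],[[0,0,0],[0,0,0]]]}}

```text
time: 2.25
ee_pos: [0.6157, -0.0326, 0.257]
tool_rot: [0.673, 0.74, -0.001, -0.002]
ft_force: [-1.0, 0.1, 0.1]
grip_width: 0.0859
grasp_force: 0.0
```

Emit:
{"name": "servo_tool", "arguments": {"steps": [[[0,0,-0.5],[0,0,0]],[[0,0,-0.5],[0,0,0]],[[0,0,0],[0,0,0]],[[0,0,0],[0,0,0]]]}}

```text
time: 2.58
ee_pos: [0.6138, -0.0361, 0.2362]
tool_rot: [0.674, 0.738, -0.0, -0.0]
ft_force: [0.8, -0.5, 0.0]
grip_width: 0.0854
grasp_force: 0.0
```

Emit:
{"name": "servo_tool", "arguments": {"steps": [[[0.27,0.2,-0.4],[0,0,0]],[[0.27,0.2,-0.6],[0,0,0]],[[0,0,-0.6],[0,0,0]],[[0,0,0],[0,0,0]],[[0,0,0],[0,0,0]]]}}

```text
time: 3.0
ee_pos: [0.6278, -0.0256, 0.1961]
tool_rot: [0.674, 0.739, -0.0, -0.0]
ft_force: [-0.1, -1.1, 0.6]
grip_width: 0.0853
grasp_force: 0.0
```

```bash
python3 - <<'E'
from h import *
s=get_state();print(s['ee_pos'],s['ft_force'])
f=grab_frame("scene")[110:250,230:400];cv2.imwrite("pics/d.png",cv2.resize(f,None,fx=4,fy=4)[...,::-1])
E
```

```text
[ 0.62778073 -0.02558673  0.19607481] [-0.1053896  -1.07333294  0.57269345]
```

View pics/d.png

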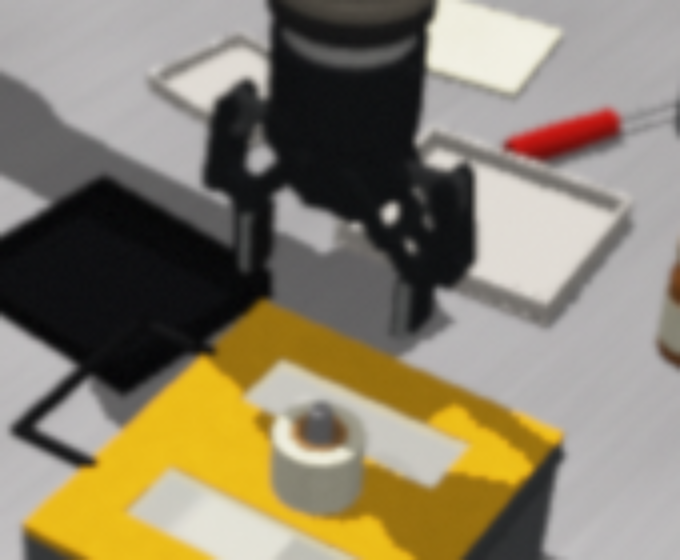

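The fingers (crop (250,270) and (405,320)) straddle the roll (320,445) and are centred above it. I'll lower onto it and close.

Emit:
{"name": "servo_tool", "arguments": {"steps": [[[0,0,-0.6],[0,0,0]],[[0,0,-0.6],[0,0,0]],[[0,0,-0.6],[0,0,0]],[[0,0,-0.6],[0,0,0]],[[0,0,-0.5],[0,0,0]],[[0,0,-0.3],[0,0,0]],[[0,0,0],[0,0,0]],[[0,0,0],[0,0,0]]]}}

```text
time: 3.72
ee_pos: [0.6284, -0.0259, 0.1173]
tool_rot: [0.674, 0.739, 0.0, 0.001]
ft_force: [-0.1, 0.0, 0.3]
grip_width: 0.0855
grasp_force: 0.0
```

Emit:
{"name": "servo_tool", "arguments": {"steps": [[[0,0,0],[0,0,0]],[[0,0,0],[0,0,0]],[[0,0,0],[0,0,0]],[[0,0,0],[0,0,0]],[[0,0,0],[0,0,0]],[[0,0,0],[0,0,0]],[[0,0,0],[0,0,0]],[[0,0,0],[0,0,0]],[[0,0,0],[0,0,0]],[[0,0,0],[0,0,0]]], "gripper": 0.5}}

```text
time: 4.55
ee_pos: [0.6278, -0.0257, 0.1163]
tool_rot: [0.674, 0.739, 0.0, 0.0]
ft_force: [0.7, 0.9, -0.6]
grip_width: 0.0424
grasp_force: 0.0
```

```bash
python3 - <<'E'
from h import *
f=grab_frame("scene")[130:270,230:400];g=grab_frame("top")[120:230,240:350]
a=cv2.resize(f,(480,395));b=cv2.resize(g,(320,320));c=np.zeros((395,800,3),np.uint8);c[:,:480]=a;c[:320,480:]=b
cv2.imwrite("pics/e.png",c[...,::-1])
E
```

```text
(no output)
```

View pics/e.png

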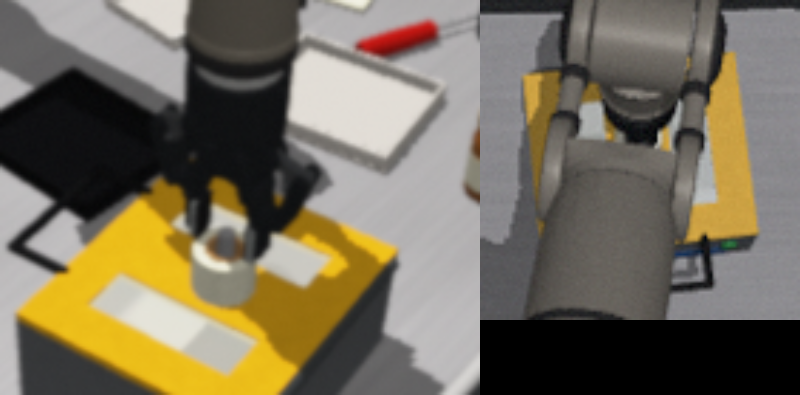

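```bash
python3 - <<'E'
from h import *
f=grab_frame("scene")[170:250,270:370]
b=cv2.resize(f,(750,600),interpolation=cv2.INTER_CUBIC)/255.
b=b**.5
p=get_state()['ee_pos'];a=np.radians(5.4);u=np.array([np.cos(a),np.sin(a),0])
for q,col in((p,(1,0,0)),(p+.021*u,(0,1,0)),(p-.021*u,(0,1,0)),(p+[0,0,.019],(0,0,1)),([.627,-.0265,.148],(1,0,1))):
    x=((proj("scene",q)[0]-[270,170])*7.5).astype(int);cv2.circle(b,tuple(int(v) for v in x),6,col,2)
cv2.imwrite("pics/g.png",(b[...,::-1]*255).clip(0,255).astype(np.uint8))
E
```

```text
(no output)
```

View pics/g.png

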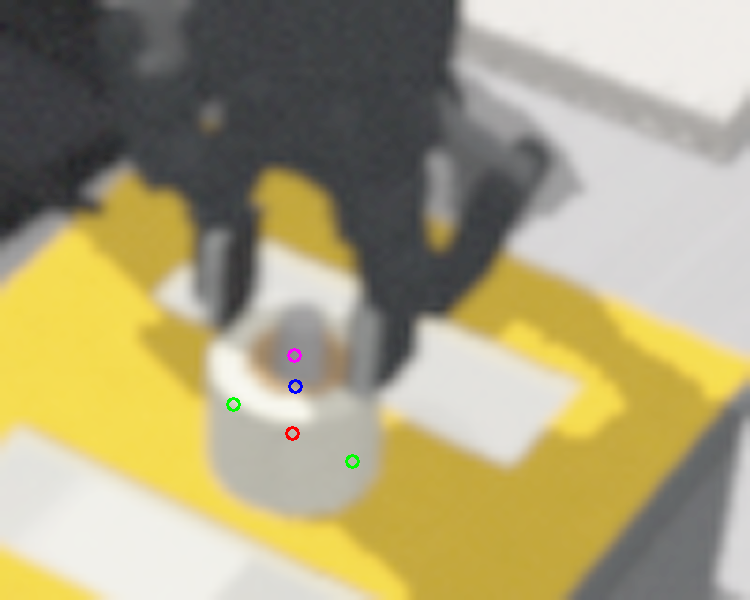

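The image shows both fingertips at about (215,325) and (370,390), roughly level with the roll's top. That is some 30 mm higher than the reported TCP, so they closed above the roll. I'll reopen and go lower, checking the force.

Emit:
{"name": "servo_tool", "arguments": {"steps": [[[0,0,0],[0,0,0]],[[0,0,0],[0,0,0]],[[0,0,0],[0,0,0]],[[0,0,0],[0,0,0]],[[0,0,0],[0,0,0]],[[0,0,0],[0,0,0]],[[0,0,-0.2],[0,0,0]],[[0,0,-0.2],[0,0,0]],[[0,0,0],[0,0,0]]], "gripper": 1}}

```text
time: 5.45
ee_pos: [0.627, -0.0256, 0.1048]
tool_rot: [0.674, 0.739, -0.001, -0.001]
ft_force: [0.2, -0.2, 0.0]
grip_width: 0.0854
grasp_force: 0.0
```

```bash
python3 - <<'E'
from h import *
f=grab_frame("scene")[150:250,250:380];g=grab_frame("top")[120:230,230:360]
s=get_state();print(s['ee_pos'],s['ft_force'],s['grip_width'])
p=s['ee_pos'];a=np.radians(5.4);u=np.array([np.cos(a),np.sin(a),0])
f=cv2.resize(f,(780,600),interpolation=cv2.INTER_CUBIC)/255.;f=f**.5
for q,col in((p,(1,0,0)),(p+.0425*u,(0,1,0)),(p-.0425*u,(0,1,0))):
    x=((proj("scene",q)[0]-[250,150])*6).astype(int);cv2.circle(f,tuple(int(v) for v in x),6,col,2)
cv2.imwrite("pics/i.png",(f[...,::-1]*255).clip(0,255).astype(np.uint8))
E
```

```text
[ 0.62751304 -0.0256445   0.10571346] [-0.45629148  0.49707552  0.24697652] 0.08520654800702343
```

View pics/i.png

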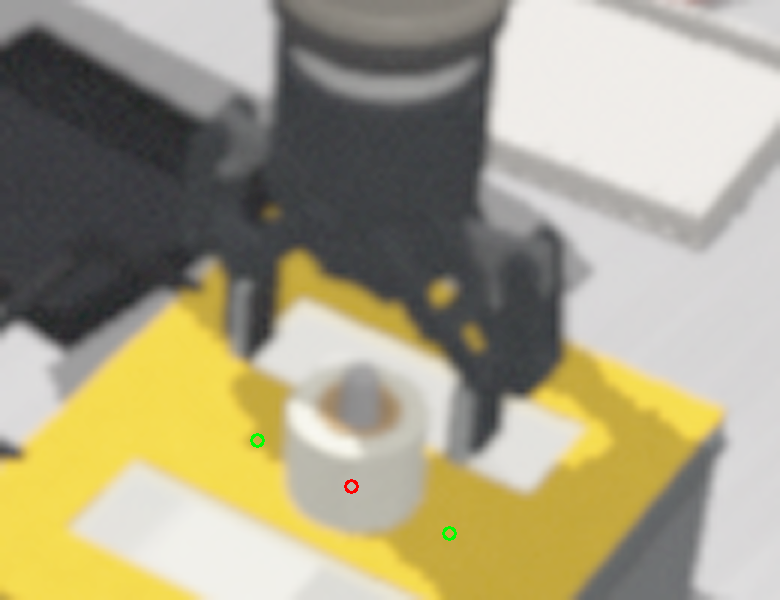

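With the fingers open, the tips at (243,355) and (470,455) stand about 40 mm above the reported TCP. Width and side position agree, and there is no contact with the TCP below the guard face. So I lower to a TCP height of about 0.087.

Emit:
{"name": "servo_tool", "arguments": {"steps": [[[0,0,-0.25],[0,0,0]],[[0,0,-0.25],[0,0,0]],[[0,0,-0.2],[0,0,0]],[[0,0,0],[0,0,0]],[[0,0,0],[0,0,0]]]}}

```text
time: 5.97
ee_pos: [0.6275, -0.0256, 0.0882]
tool_rot: [0.674, 0.739, -0.0, -0.0]
ft_force: [0.5, 0.7, -0.2]
grip_width: 0.085
grasp_force: 0.0
```

Emit:
{"name": "servo_tool", "arguments": {"steps": [[[0,0,0],[0,0,0]],[[0,0,0],[0,0,0]],[[0,0,0],[0,0,0]],[[0,0,0],[0,0,0]],[[0,0,0],[0,0,0]],[[0,0,0],[0,0,0]],[[0,0,0],[0,0,0]],[[0,0,0],[0,0,0]],[[0,0,0],[0,0,0]]], "gripper": 0.4}}

```text
time: 6.72
ee_pos: [0.628, -0.0257, 0.0895]
tool_rot: [0.674, 0.739, 0.0, 0.0]
ft_force: [-2.2, 1.5, 5.7]
grip_width: 0.0493
grasp_force: 62.4
```

Emit:
{"name": "servo_tool", "arguments": {"steps": [[[0,0,0.2],[0,0,0]],[[0,0,0.4],[0,0,0]],[[0,0,0.5],[0,0,0]],[[0,0,0.5],[0,0,0]],[[0,0,0.5],[0,0,0]],[[0,0,0.5],[0,0,0]],[[0,0,0.6],[0,0,0]],[[0,0,0.6],[0,0,0]],[[0,0,0.6],[0,0,0]],[[0,0,0.6],[0,0,0]],[[0,0,0],[0,0,0]]]}}

```text
time: 7.63
ee_pos: [0.6294, -0.0259, 0.2177]
tool_rot: [0.674, 0.739, 0.002, 0.003]
ft_force: [-0.0, -0.3, -0.6]
grip_width: 0.0491
grasp_force: 62.2
```

```bash
python3 - <<'E'
from h import *
f=grab_frame("scene")[120:250,250:400]
s=get_state();print(s['ee_pos'],s['ft_force'],s['grip_width'],s['grasp_force'])
f=cv2.resize(f,(690,598),interpolation=cv2.INTER_CUBIC)/255.;f=f**.5
cv2.imwrite("pics/j.png",(f[...,::-1]*255).clip(0,255).astype(np.uint8))
E
```

```text
[ 0.62871567 -0.02580805  0.21568999] [-1.10315504 -0.68774997 -2.45392738] 0.04945790051271936 62.22117355617229
```

View pics/j.png

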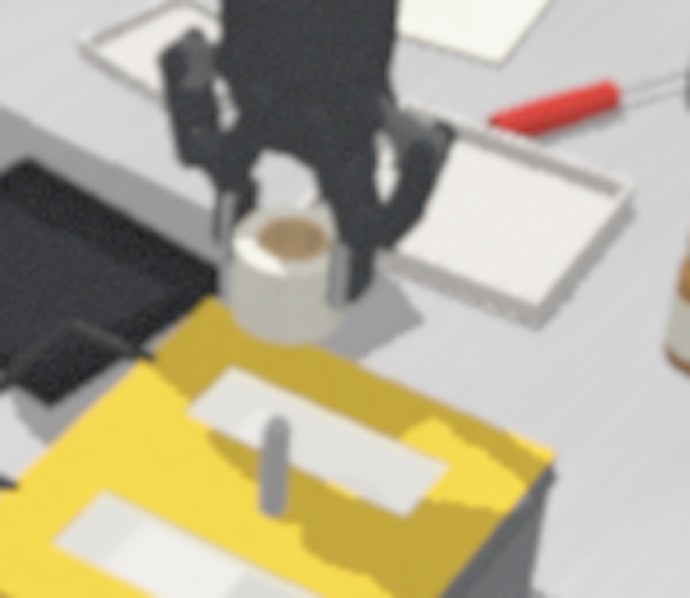

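The roll is off the peg (peg at crop (272,465)), upright between the pads at (290,280). Its lower face matches z≈0.234, about 18 mm above the reported TCP. Next is the carry to the tray.

Emit:
{"name": "servo_tool", "arguments": {"steps": [[[-0.2,0.5,0],[0,0,0]],[[-0.4,1,0],[0,0,0]],[[-0.4,1,0],[0,0,0]],[[-0.4,1,0],[0,0,0]],[[-0.4,1,0],[0,0,0]],[[-0.4,1,0],[0,0,0]],[[-0.4,1,0],[0,0,0]],[[-0.4,1,0],[0,0,0]],[[-0.4,1,0],[0,0,0]],[[-0.4,1,0],[0,0,0]],[[-0.4,1,0],[0,0,0]],[[-0.4,1,0],[0,0,0]]]}}

```text
time: 8.68
ee_pos: [0.5108, 0.2633, 0.2124]
tool_rot: [0.674, 0.739, -0.001, -0.001]
ft_force: [0.4, -0.8, -1.0]
grip_width: 0.0494
grasp_force: 62.2
```

Emit:
{"name": "servo_tool", "arguments": {"steps": [[[-0.4,1,0],[0,0,0]],[[-0.3,1,0],[0,0,0]],[[0,1,-0.5],[0,0,0]],[[0,0.5,-1],[0,0,0]],[[0,0,-1],[0,0,0]],[[0,0,-1],[0,0,0]],[[0,0,-1],[0,0,0]],[[0,0,0],[0,0,0]],[[0,0,0],[0,0,0]]]}}

```text
time: 9.43
ee_pos: [0.4935, 0.349, 0.0996]
tool_rot: [0.674, 0.739, -0.002, -0.001]
ft_force: [1.4, 0.2, -0.4]
grip_width: 0.0492
grasp_force: 62.5
```

Emit:
{"name": "servo_tool", "arguments": {"steps": [[[0,0.1,-0.8],[0,0,0]],[[0,0.1,-0.8],[0,0,0]],[[0,0,-0.8],[0,0,0]],[[0,0,-0.6],[0,0,0]],[[0,0,-0.4],[0,0,0]],[[0,0,-0.2],[0,0,0]],[[0,0,0],[0,0,0]],[[0,0,0],[0,0,0]]]}}

```text
time: 10.1
ee_pos: [0.496, 0.3547, 0.0125]
tool_rot: [0.674, 0.739, 0.001, 0.0]
ft_force: [0.1, -1.0, -1.1]
grip_width: 0.0499
grasp_force: 62.6
```

Emit:
{"name": "servo_tool", "arguments": {"steps": [[[0,0,-0.2],[0,0,0]],[[0,0,-0.2],[0,0,0]],[[0,0,-0.2],[0,0,0]],[[0,0,0],[0,0,0]],[[0,0,0],[0,0,0]]]}}

```text
time: 10.52
ee_pos: [0.4951, 0.3542, -0.0041]
tool_rot: [0.674, 0.739, -0.0, -0.0]
ft_force: [-0.2, -0.4, -0.7]
grip_width: 0.0494
grasp_force: 62.6
```

Emit:
{"name": "servo_tool", "arguments": {"steps": [[[0,0,-0.12],[0,0,0]],[[0,0,-0.12],[0,0,0]],[[0,0,0],[0,0,0]],[[0,0,0],[0,0,0]]]}}

```text
time: 10.85
ee_pos: [0.4952, 0.3542, -0.0099]
tool_rot: [0.674, 0.739, -0.0, -0.0]
ft_force: [0.0, -1.0, -1.2]
grip_width: 0.0493
grasp_force: 62.6
```

Emit:
{"name": "servo_tool", "arguments": {"steps": [[[0,0,-0.1],[0,0,0]],[[0,0,0],[0,0,0]],[[0,0,0],[0,0,0]]]}}

```text
time: 11.1
ee_pos: [0.4952, 0.3543, -0.0123]
tool_rot: [0.674, 0.739, -0.0, -0.0]
ft_force: [-0.6, 0.6, -1.4]
grip_width: 0.0493
grasp_force: 62.6
```

Emit:
{"name": "servo_tool", "arguments": {"steps": [[[0,0,-0.08],[0,0,0]],[[0,0,0],[0,0,0]],[[0,0,0],[0,0,0]]]}}

```text
time: 11.35
ee_pos: [0.4956, 0.3545, -0.0132]
tool_rot: [0.674, 0.739, 0.0, 0.0]
ft_force: [-1.4, -1.4, 5.5]
grip_width: 0.0492
grasp_force: 63.4
```

Emit:
{"name": "servo_tool", "arguments": {"steps": [[[0,0,-0.08],[0,0,0]],[[0,0,0],[0,0,0]],[[0,0,0],[0,0,0]]]}}

```text
time: 11.6
ee_pos: [0.4957, 0.3545, -0.0133]
tool_rot: [0.674, 0.739, 0.001, 0.0]
ft_force: [-5.9, -4.0, 19.4]
grip_width: 0.0492
grasp_force: 64.9
```

Emit:
{"name": "servo_tool", "arguments": {"steps": [[[0,0,0.08],[0,0,0]],[[0,0,0],[0,0,0]]]}}

```text
time: 11.77
ee_pos: [0.4959, 0.3546, -0.0132]
tool_rot: [0.674, 0.739, 0.001, 0.0]
ft_force: [-1.9, -0.6, 10.6]
grip_width: 0.0492
grasp_force: 64.1
```

Emit:
{"name": "servo_tool", "arguments": {"steps": [[[0,0,0],[0,0,0]],[[0,0,0],[0,0,0]],[[0,0,0],[0,0,0]],[[0,0,0],[0,0,0]],[[0,0,0],[0,0,0]],[[0,0,0],[0,0,0]],[[0,0,0.4],[0,0,0]],[[0,0,0.6],[0,0,0]],[[0,0,0.8],[0,0,0]],[[0,0,1],[0,0,0]],[[0,0,1],[0,0,0]],[[0,0,1],[0,0,0]]], "gripper": 1}}

```text
time: 12.77
ee_pos: [0.4953, 0.3543, 0.1078]
tool_rot: [0.674, 0.739, 0.0, 0.0]
ft_force: [0.4, 1.1, -0.2]
grip_width: 0.0855
grasp_force: 0.0
```

Emit:
{"name": "servo_tool", "arguments": {"steps": [[[0,-0.5,1],[0,0,0]],[[0,-1,1],[0,0,0]],[[0,-1,0.5],[0,0,0]],[[0,-1,0],[0,0,0]],[[0,-1,0],[0,0,0]],[[0,-1,0],[0,0,0]],[[0,-1,0],[0,0,0]],[[0,-1,0],[0,0,0]],[[0,-1,0],[0,0,0]],[[0,-1,0],[0,0,0]],[[0,0,0],[0,0,0]]], "gripper": 0.4}}

```text
time: 13.68
ee_pos: [0.4954, 0.1133, 0.1692]
tool_rot: [0.675, 0.738, -0.0, 0.001]
ft_force: [0.8, 0.1, 0.0]
grip_width: 0.0339
grasp_force: 0.0
```

```bash
python3 - <<'E'
from h import *
s=get_state();print(s['ee_pos'],s['ft_force'],s['grip_width'],s['joint_pos'])
f=grab_frame("scene")[60:260,220:420]
f=cv2.resize(f,(600,600),interpolation=cv2.INTER_CUBIC)/255.;f=f**.6
p=s['ee_pos'];x=((proj("scene",p)[0]-[220,60])*3).astype(int);cv2.circle(f,tuple(int(v) for v in x),5,(1,0,0),2)
cv2.imwrite("pics/k.png",(f[...,::-1]*255).clip(0,255).astype(np.uint8))
E
```

```text
[0.49541088 0.11331133 0.16917755] [0.82862118 0.09114712 0.00898848] 0.03387711479738282 [ 7.49465852e-02  3.37716789e-01  1.61709620e+00 -1.56329951e-03
  1.18605233e+00 -1.25611974e-02]
```

View pics/k.png

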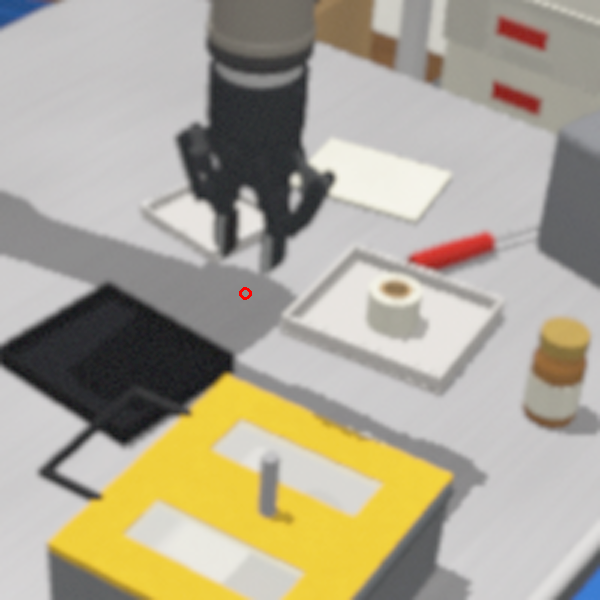

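The roll stands flat in the tray at (393,305), and the peg is bare at (268,485). The partly shut fingertips are at (248,262). Next I move over the handle bar at (0.4635, -0.041).

Emit:
{"name": "servo_tool", "arguments": {"steps": [[[-0.2,-1,0],[0,0,0]],[[-0.2,-1,0],[0,0,0]],[[-0.2,-1,0],[0,0,0]],[[-0.2,-1,0],[0,0,0]],[[-0.2,-1,0],[0,0,0]],[[-0.2,-0.7,0],[0,0,0]],[[-0.1,-0.45,0],[0,0,0]],[[0,0,0],[0,0,0]],[[0,0,0],[0,0,0]]]}}

```text
time: 14.48
ee_pos: [0.4631, -0.0365, 0.1688]
tool_rot: [0.674, 0.738, 0.0, 0.0]
ft_force: [-0.3, 1.0, 0.3]
grip_width: 0.0343
grasp_force: 0.0
```

Emit:
{"name": "servo_tool", "arguments": {"steps": [[[0,-0.15,-0.6],[0,0,0]],[[0,0,-0.6],[0,0,0]],[[0,0,-0.6],[0,0,0]],[[0,0,-0.6],[0,0,0]],[[0,0,-0.6],[0,0,0]],[[0,0,-0.6],[0,0,0]],[[0,0,-0.5],[0,0,0]],[[0,0,-0.25],[0,0,0]],[[0,0,0],[0,0,0]],[[0,0,0],[0,0,0]]]}}

```text
time: 15.32
ee_pos: [0.4632, -0.04, 0.0598]
tool_rot: [0.674, 0.739, 0.0, -0.0]
ft_force: [0.6, -0.7, -0.0]
grip_width: 0.0341
grasp_force: 0.0
```

Emit:
{"name": "servo_tool", "arguments": {"steps": [[[0,0,0],[0,0,0]],[[0,0,0],[0,0,0]],[[0,0,0],[0,0,0]],[[0,0,0],[0,0,0]],[[0,0,0],[0,0,0]],[[0,0,0],[0,0,0]],[[0,0,0],[0,0,0]]], "gripper": 0}}

```text
time: 15.9
ee_pos: [0.4635, -0.0406, 0.06]
tool_rot: [0.674, 0.739, 0.001, 0.001]
ft_force: [2.6, 3.0, 3.2]
grip_width: 0.0077
grasp_force: 58.7
```

Emit:
{"name": "servo_tool", "arguments": {"steps": [[[0.02,0,0.45],[0,0,0]],[[0.04,0,0.45],[0,0,0]],[[0.06,0.01,0.45],[0,0,0]],[[0.08,0.01,0.45],[0,0,0]],[[0,0,0],[0,0,0]],[[0,0,0],[0,0,0]]]}}

```text
time: 16.4
ee_pos: [0.4679, -0.0402, 0.1041]
tool_rot: [0.674, 0.739, 0.0, 0.0]
ft_force: [3.0, 0.9, -4.0]
grip_width: 0.0077
grasp_force: 58.7
```

```bash
python3 - <<'E'
from h import *
s=get_state();print(s['ee_pos'],s['ft_force'],s['moment'],s['grip_width'],s['grasp_force'])
E
```

```text
[ 0.467888   -0.04024125  0.10411128] [ 3.02085704  0.89599706 -4.01594773] [ 0.18245912 -0.54654768  0.00394831] 0.007664623903391907 58.65667104721069
```

Emit:
{"name": "servo_tool", "arguments": {"steps": [[[0.1,0.01,0.44],[0,0,0]],[[0.11,0.01,0.44],[0,0,0]],[[0.14,0.01,0.43],[0,0,0]],[[0.15,0.01,0.43],[0,0,0]],[[0.18,0.02,0.42],[0,0,0]],[[0.19,0.02,0.41],[0,0,0]],[[0.21,0.02,0.4],[0,0,0]],[[0.22,0.02,0.4],[0,0,0]],[[0,0,0],[0,0,0]]]}}

```text
time: 17.15
ee_pos: [0.4986, -0.0373, 0.1885]
tool_rot: [0.674, 0.739, -0.002, -0.002]
ft_force: [-7.0, 0.0, -0.5]
grip_width: 0.0076
grasp_force: 58.8
```

Emit:
{"name": "servo_tool", "arguments": {"steps": [[[0.25,0.02,0.38],[0,0,0]],[[0.25,0.02,0.37],[0,0,0]],[[0.28,0.03,0.36],[0,0,0]],[[0.29,0.03,0.35],[0,0,0]],[[0.31,0.03,0.33],[0,0,0]],[[0.31,0.03,0.32],[0,0,0]],[[0.34,0.03,0.3],[0,0,0]],[[0.34,0.03,0.3],[0,0,0]],[[0,0,0],[0,0,0]],[[0,0,0],[0,0,0]]]}}

```text
time: 17.98
ee_pos: [0.5552, -0.032, 0.2573]
tool_rot: [0.674, 0.739, -0.003, -0.003]
ft_force: [-20.8, 0.7, 16.1]
grip_width: 0.0071
grasp_force: 60.2
```

```bash
python3 - <<'E'
from h import *
s=get_state();print(s['ee_pos'],s['ft_force'],s['moment'],s['grip_width'],s['grasp_force'])
f=grab_frame("scene");cv2.imwrite("pics/full.png",f[...,::-1])
f=f[60:260,200:400]
f=cv2.resize(f,(600,600),interpolation=cv2.INTER_CUBIC)/255.;f=f**.6
# predicted panel top outline and handle for 45,50,55 deg
a=np.radians(5.4);u=np.array([np.cos(a),np.sin(a),0]);v=np.array([-np.sin(a),np.cos(a),0]);H=np.array([.618,-.0265,.1])+.105*u
def G(x,y,z,t):
    t=np.radians(t);return H+u*(x*np.cos(t)+z*np.sin(t))+v*y+np.array([0,0,1])*(-x*np.sin(t)+z*np.cos(t))
for t,col in((45,(1,0,0)),(50,(0,1,0)),(55,(0,0,1))):
    for line in([(-.21,-.12,.008),(-.21,.12,.008)],[(0,-.12,.008),(-.21,-.12,.008)],[(-.095,0,.008),(-.095,0,.066)]):
        q=((proj("scene",[G(*l,t) for l in line])-[200,60])*3).astype(int);cv2.line(f,tuple(map(int,q[0])),tuple(map(int,q[1])),col,1)
cv2.imwrite("pics/l.png",(f[...,::-1]*255).clip(0,255).astype(np.uint8))
E
```

```text
[ 0.55516391 -0.03199808  0.25730037] [-20.824418     0.6688749   16.09103063] [-0.02657513  3.55357319  0.03179639] 0.007119432886030835 60.16083776950836
```

View pics/l.png

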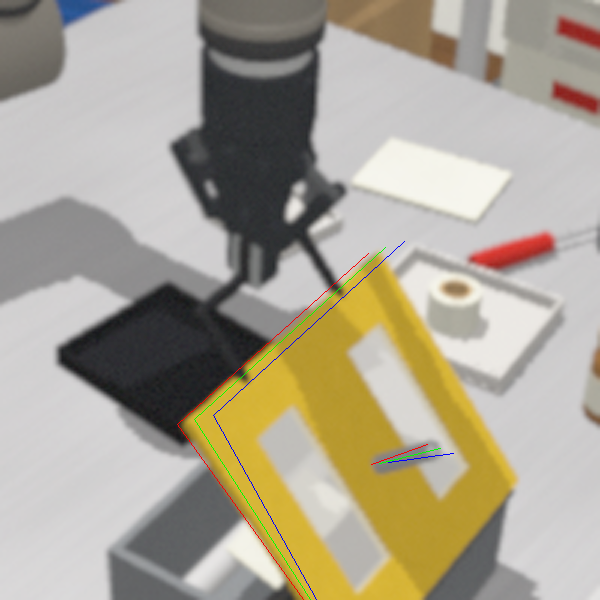

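The guard is up, close to the 50° (green) line: its front edge runs from (185,425) to (380,250). The wrist shows about 26 N of radial push, so I'll ease that off and then measure the angle properly.

Emit:
{"name": "servo_tool", "arguments": {"steps": [[[-0.1,0,0],[0,0,0]],[[-0.1,0,0],[0,0,0]],[[0,0,0],[0,0,0]],[[0,0,0],[0,0,0]]]}}

```text
time: 18.37
ee_pos: [0.5524, -0.0322, 0.2551]
tool_rot: [0.674, 0.738, -0.002, -0.002]
ft_force: [-6.9, -0.9, 0.5]
grip_width: 0.0072
grasp_force: 59.3
```

```bash
cat > ang.py <<'E'
from h import *
from scipy.optimize import least_squares
s=get_state();print(s['ee_pos'],s['ft_force'],s['moment'],s['grasp_force'])
a=np.radians(5.4);u=np.array([np.cos(a),np.sin(a),0]);v=np.array([-np.sin(a),np.cos(a),0]);H=np.array([.618,-.0265,.1])+.105*u
def G(x,y,z,t):
    t=np.radians(t);return H+u*(x*np.cos(t)+z*np.sin(t))+v*y+np.array([0,0,1])*(-x*np.sin(t)+z*np.cos(t))
# yellow corner pixels -> ray; each corner lies in plane y=const of the guard: intersect, read angle about the hinge
for n in("scene","top"):
    f=grab_frame(n);h=cv2.cvtColor(f,cv2.COLOR_RGB2HSV)
    Y=((h[...,0]>17)&(h[...,0]<33)&(h[...,1]>140)&(h[...,2]>70)).astype(np.uint8)
    b=proj(n,[G(x,y,.008,50) for x in(0,-.21) for y in(-.12,.12)]);x0,y0=b.min(0)-15;x1,y1=b.max(0)+15
    c=big(Y,tuple(int(k) for k in(x0,y0,x1,y1))).reshape(-1,2)
    for y in(-.12,.12):
        p=proj(n,G(-.21,y,.008,50))[0];k=c[np.argmin(((c-p)**2).sum(1))]
        # support corner: contour point farthest from panel centre among those within 8 px
        near=c[((c-p)**2).sum(1)<144];m=b.mean(0)
        if len(near)==0: print(n,y,"none",k,p);continue
        k=near[np.argmax(((near-m)**2).sum(1))]
        o,d=ray(n,k);q=o+d[0]*(((y-(o-H)@v))/(d[0]@v));w=q-H
        print(n,y,k,p.round(1),"r",np.hypot(w@u,w[2]).round(4),"ang",(np.degrees(np.arctan2(w[2],-w@u))-np.degrees(np.arctan2(.008,.21))).round(2))
    # peg-free check: front edge line, distance of edge pixels to predicted line per angle
    for t in(46,48,50,52):
        L=proj(n,[G(-.21,y,.008,t) for y in np.linspace(-.1,.1,21)]);L=L[[i for i in range(21) if abs(i-10)>7]]
        print(n,t,np.mean([cv2.pointPolygonTest(c.reshape(-1,1,2),tuple(map(float,q)),True) for q in L]).round(2))
E
python3 ang.py
```

```text
[ 0.55243403 -0.0322495   0.25510375] [-6.88385072 -0.86955434  0.51652701] [-0.30313285  1.38201377  0.00905032] 59.31215286254883
scene -0.12 [260 201] [264.9 199.7] r 0.2106 ang 45.88
scene 0.12 [325 145] [328.5 142.4] r 0.2073 ang 46.43
scene 46 -0.02
scene 48 0.77
scene 50 1.79
scene 52 2.06
top -0.12 none [267 159] [337.11788605 162.40220687]
top 0.12 [256 175] [254.6 171.5] r 0.1584 ang 36.91
top 46 -31.52
top 48 -30.66
top 50 -29.96
top 52 -29.42
```

```bash
cat > side.py <<'E'
from h import *
s=get_state();print(s['ee_pos'],s['ft_force'],s['grasp_force'],s['joint_vel'].round(3))
a=np.radians(5.4);u=np.array([np.cos(a),np.sin(a),0]);v=np.array([-np.sin(a),np.cos(a),0]);H=np.array([.618,-.0265,.1])+.105*u
A=[];B=[]
for _ in range(3):
    f=grab_frame("scene");h=cv2.cvtColor(f,cv2.COLOR_RGB2HSV)
    Y=(h[...,0]>17)&(h[...,0]<33)&(h[...,1]>140)&(h[...,2]>60)
    c=big(Y,(240,120,400,300)).reshape(-1,2)
    for y,L in((-.12,A),(.12,B)):
        o,d=ray("scene",c);q=o+d*((y-(o-H)@v)/(d@v))[:,None]-H
        x=-q@u;z=q[:,2];r=np.hypot(x,z);t=np.degrees(np.arctan2(z,x))
        m=(abs(t-50)<7)&(r>.06)&(r<.195)
        if m.sum()>10:
            vx,vy,x0,y0=cv2.fitLine(np.c_[x,z][m].astype(np.float32),cv2.DIST_HUBER,0,.01,.01).ravel()
            L.append([np.degrees(np.arctan2(vy,vx))%180,np.median(t[m]),m.sum(),(y0*vx-x0*vy)*1000])
        R=c[(r>.2)&(abs(t-50)<7)]
        k=np.argmax(np.where(abs(t-50)<7,np.where(r<.22,r,0),0));print(y,"corner r",r[k].round(4),"ang",t[k].round(2))
print("-y slope, median ang, n, perp mm",np.mean(A,0).round(2));print("+y",np.mean(B,0).round(2) if B else None)
E
python3 side.py
```

```text
[ 0.55249487 -0.0322223   0.25511243] [-6.19631201 -1.95804971 -0.10850575] 59.33356761932373 [-0.     0.001 -0.001  0.    -0.     0.   ]
-0.12 corner r 0.2191 ang 54.8
0.12 corner r 0.2082 ang 47.91
-0.12 corner r 0.2191 ang 54.8
0.12 corner r 0.2082 ang 47.91
-0.12 corner r 0.2191 ang 54.8
0.12 corner r 0.2082 ang 47.91
-y slope, median ang, n, perp mm [47.4  47.99 56.    1.58]
+y [47.83 49.59 49.    4.02]
```

Emit:
{"name": "servo_tool", "arguments": {"steps": [[[0.17,0.02,0.14],[0,0,0]],[[0.17,0.02,0.14],[0,0,0]],[[0,0,0],[0,0,0]],[[0,0,0],[0,0,0]],[[0,0,0],[0,0,0]]]}}

```text
time: 19.03
ee_pos: [0.5615, -0.0314, 0.2629]
tool_rot: [0.674, 0.738, -0.002, -0.001]
ft_force: [-7.8, -1.5, 4.3]
grip_width: 0.0075
grasp_force: 59.1
```

```bash
python3 side.py | grep -v corner
```

```text
[ 0.56147639 -0.03135422  0.26294507] [-7.79261082 -1.4561507   4.32507252] 59.100730419158936 [-0.    -0.002  0.    -0.001 -0.002 -0.   ]
-y slope, median ang, n, perp mm [49.89 50.46 57.    1.6 ]
+y [50.35 52.24 50.    4.13]
```

Emit:
{"name": "servo_tool", "arguments": {"steps": [[[0,0,0],[0,0,0]],[[0,0,0],[0,0,0]],[[0,0,0],[0,0,0]],[[0,0,0],[0,0,0]],[[0,0,0],[0,0,0]],[[0,0,0],[0,0,0]]]}}

```text
time: 19.68
ee_pos: [0.5614, -0.0314, 0.2629]
tool_rot: [0.674, 0.738, -0.002, -0.001]
ft_force: [-7.2, -1.4, 3.1]
grip_width: 0.0074
grasp_force: 59.1
```

```bash
python3 side.py | grep -v corner; python3 -c "
from bench import *
print(sign_off())"
```

```text
[ 0.56142419 -0.03136917  0.26288007] [-7.21954374 -1.40456268  3.05419144] 59.08526659011841 [-0.002  0.     0.001  0.002  0.003 -0.002]
-y slope, median ang, n, perp mm [49.89 50.46 57.    1.6 ]
+y [50.45 52.24 50.    3.86]
the job is handed in; nothing more can be done
None
```

The label roll is lying flat in the white tray, and the gripper is holding the guard still at about 50° (measured 49.9–50.5°); I handed the job in at about 20 s and never moved the arm near the jars once work began.

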